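Re-pin the board holder's jaw at its narrow setting

ROBOT

A 7-joint arm with a two-finger parallel gripper is mounted at the origin on the work surface. World frame = base frame: x ahead of the robot, y to its left, z up, the work surface at z = 0. Lengths are in m, angles in rad, forces in N, time in s.
With the tool pointing down it reaches from about 0.375 to 0.925 m from the base axis. Payload 3.1 kg.
Tool frame: the origin (TCP) lies at the very end of the fingers, on their centre line; the grasp point (between the pads) lies 19 mm behind it (arm.hold_point_z is the distance from the TCP to the grasp point, in m); z points along the fingers, y is the line along which they close (so a half turn about z gives the same grasp; the last joint's range is limited). The gripper opens to 85 mm and grips with 20 to 120 N. Pads are 22 mm wide; open, the fingers measure 114 mm over their backs; the gripper's body (76 mm by 85 mm) begins 54 mm behind the grasp point. The pads swing forward as they close: fully open they stand 13 mm farther back than shut.
Start: joints at [-1.27, 0.383, 0.044, 1.598, -0.018, 1.161, -0.05], TCP at [0.252, 0.599, 0.231] pointing down, gripper open.
Joint ranges: [-2.61, 2.61], [-0.41, 2.15], [-1.48, 1.57], [0, 2.5], [-1.57, 4.71], [0.05, 1.97], [-2.85, 2.85]. Speed limits (rad/s): [2.79, 2.79, 3.14, 3.14, 3.14, 3.14, 3.14].

INTERFACE

Orientations are given as a unit quaternion [x, y, z, w].
In Python, from rig import sensors, cams, arm, models gives the robot as it stands. The module is installed in compiled form; this text tells all that it offers.
- The arm moves only by the tool apply_moves, never from a script. Its argument "plan" is text: rows parted by semicolons, each of 4 numbers parted by spaces: the shift along the tool's x, y, z in cm, then the turn about the tool's z in degrees. A call has exactly 5 rows; each row shifts and turns the commanded pose from where the row before left it, along the tool's axes as they then stand; what a row does not reach is not made up. A row lasts 1/10 s, in which the tool goes at most 50 mm and 8.59 degrees, less where a joint would pass 70% of its speed; a pose out of reach is approached as far as the arm can. A call is refused whole if a number of a shift passes 5 or a number of a turn 8.59, either way. A call with a gripper value outside its range is refused whole. "gripper" is the opening, from -1 (shut) to 1 (fully open), set as the call begins (left out, the last holds). The fingers move at their own pace and stop on an object; "force" is the grip in N (left out, the last holds). Time passes only in rows, so rows that do not move let the fingers close, or fill a call up. It gives the time, the measured TCP pose, the force, the opening and the grip force at its end, in the units of the state.
- sensors.sense(): the state, without advancing time (a new reading comes with each control period).
- cams.camera(name): name is "side" or "top" or "wrist"; returns a dict with "image" (480x640x3 uint8, red, green, blue), "z_map" (480x640 float32, m along the optical axis (not along the pixel's ray), 0 where there is no reading), "K" (3x3 intrinsics, pixels), "D" ([k1, k2, p1, p2, k3] as OpenCV has them; the pictures are not rectified), "rvec" (rotation vector, rad) and "tvec" (3), from world to camera coordinates, as OpenCV has them. Camera axes: x right, y down, z forward; pixel columns grow to the right and rows downward; lengths in m; the calibration is good to about 2 mm. A picture is of the moment at which its call begins.
- arm.close_job(): hands the job in; it is judged then, once.
Trained networks look in a picture, given as the dict that the camera call returned (one of the last four; its "shot" number tells which), for a name from the list of things; names that differ only in an ending like _2 or _b are one class to them, and where a whole thing is asked for, a point or a joint stands for the part that bears it (a point fixed in the world has none). Each returns a list of dicts, best first, with "confidence" (0 to 1); they miss things now and then, are a little off and sometimes report something else, mostly with a low value. They report only what shows in the picture. A call takes as long as a camera call.
- models.search_frame(picture, thing): "centre" ([x, y, z] in m, in the coordinates of the camera as it stood for that picture, good to about 4 mm: the middle of the surface that is visible of it).
- models.masks_of(picture, thing): "region" (480x640 bool, what is visible of it).
- models.pinpoint(picture, thing): "centre" ([x, y, z] in m, in the coordinates of the camera as it stood for that picture, good to about 4 mm: a listed point, or the origin of a listed thing).
The state is a dict: "time": time; "joint_pos": joint angles; "joint_vel": joint speeds; "joint_torque": joint torques, N m; "tool_pos": TCP position; "tool_rot": TCP orientation; "wrist_force": force on the tool from outside, world axes, zero at the start; "moment": the same for the moment, N m; "finger_gap": finger opening in m; "grasp_force": force on a finger pad.
Only numpy, scipy, OpenCV 4.12 (cv2) and the standard library are available. Lean on these libraries where they do the work, as an engineer would, in place of code of your own. Each camera call takes 0.05 s, during which the arm holds its last target. There are 200 camera calls.

TASK

The sliding jaw of the board holder is pinned at its wide setting. Pull the knobbed pin up against its spring detent, slide the jaw in over the edge of the circuit board to the narrow setting, find by feel where the holes line up, and push the pin down until it snaps fully home, then let go. Be gentle: use no more force than the detent needs, do not ram the pin onto the holder or lean on the holder, and leave the other things on the bench where they are.

Things in the scene. Friction and masses are not known exactly. Their poses are not given: they have to be found in the camera images.
- holder: Board holder, fixed on the bench: dark base plate 200 (its x) x 280 mm (its y), origin at the centre of its underside, z up. Aluminium end blocks at y = +-130 mm, 80 mm high; guide rods along y at x = +-70 mm, tops at 74 mm. A green circuit board is held at its -y end, free edge at y = -6 mm, components up to 76 mm high. A channel under the jaw along x = 0 has the two pin holes.
- wide_hole (a point): Centre of the mouth of the wide-setting hole (exact), 54 mm above the bench in the channel's flat top, at holder x = 0, y = +75 mm. 13 mm wide, goes through 24 mm of metal. The pin starts here. Halfway down each channel hole two spring balls snap into the pin's groove.
- narrow_middle (a point): Middle of the stretch where the narrow-setting hole (13 mm wide, like the wide one) can be: holder x = 0, y = +26 mm, 54 mm high. Its block was clamped by hand: the true hole is up to 10 mm off along y (x exact), is not measured, is hidden by the jaw's tongue and must be felt for: beside it the pin's nose rests on the channel's flat top, pin 27 mm above home. The block does not move.
- jaw (a joint): Sliding jaw: aluminium bar 200 (x) x 36 (y) x 24 mm, top at 80 mm, on the rods. Value = travel towards the board (holder -y), m: 0 at the wide setting (start, pinned), 0.039 to 0.059 at the narrow one; stops at -0.003 and 0.064. Slides with about 3 N, stays put. A pin clear of the channel drags it along. Lip and tongue on the board side; star knobs 18 mm tall at x = +-88 mm.
- jaw_hole (a point): Centre of the mouth of the jaw's pin hole, on the jaw's top face (80 mm above the bench), moving with the jaw. The hole is 13 mm wide and goes straight down through the 24 mm bar; below it, after a 2 mm gap, is the channel.
- pin: Steel detent pin, upright. Knob 22 mm across, 28 mm tall, any yaw; shaft 12 mm across, 53 mm long, blunt nose (9 mm, widening to 12 over 3 mm). Origin: centre of the knob's underside, z up; home = origin at point jaw_hole. Out of home takes about 12 N; nose clears the channel at 27 mm lift, the jaw at 53. Pushed in, it meets the balls 15 mm before home (about 7 N).
- jar: Bystander: small closed jar, 48 mm across, 45 mm tall; origin at the centre of its underside.
- nozzle: Bystander: round steel hot-air nozzle, 40 mm across its foot, 34 mm tall; origin at the centre of its underside.
- spool: Bystander: grey spool, 54 mm across, 40 mm tall; origin at the centre of its underside.
- driver: Bystander: screwdriver lying flat, 150 mm long; origin at the centre of its underside.
- tray: Bystander: small grey tray, 90 x 70 x 22 mm; origin at the centre of its underside.
- heatsink: Bystander: finned aluminium heat sink, 45 x 45 x 24 mm; origin at the centre of its underside.
- vial: Bystander: small white bottle, 28 mm across, 62 mm tall; origin at the centre of its underside.

How it is judged:
By the outcome, as a careful person would: the job done as asked, in the order asked, and still so for the second after the job is handed in, with the robot touching nothing.
It also fails if it takes over 64 s, if anything falls off the work surface, if the arm or the gripper's body presses on something with over 40 N, if the wrist force passes 120 N, or if a joint passes its speed limit or range.

## Working session

There is one attempt and no reset: what is moved stays moved. The work goes in short steps, Python scripts to look and compute and a tool call to move; the robot and the scene stay as the last step left them, time stands still between calls to the robot, and variables do not carry over. Pictures are saved under pics/ and viewed, at most 10 in all, crops included, and the job is handed in when it is done.

Besides the shell and the picture viewer there is one more tool, called after "Call:" as a command line: name --argument value ..., lists and objects as JSON in quotes. apply_moves: Moves the arm, as the interface text tells. Its arguments: {"type":"object","properties":{"plan":{"type":"string"},"gripper":{"type":"number"},"force":{"type":"number"}},"required":["plan"]}

```bash
mkdir -p pics
cat > h.py <<'E'
import numpy as np, cv2
from rig import sensors, cams, arm, models
from scipy.spatial.transform import Rotation as R
def w(p,c):
    M=cv2.Rodrigues(np.array(p["rvec"],float))[0]; return M.T@(np.array(c)-np.array(p["tvec"]).ravel())
def st():
    s=sensors.sense(); print({k:np.round(s[k],4).tolist() for k in ("time","tool_pos","tool_rot","wrist_force","finger_gap","grasp_force")}); return s
E
python3 - <<'E'
from h import *
st(); ims=[]
for n in ("top","side","wrist"):
    p=cams.camera(n); ims.append(p["image"])
    for t in ("pin","jaw_hole","wide_hole","narrow_middle","holder","jaw"):
        for f in ("pinpoint",):
            try:
                r=getattr(models,f)(p,t)
                for q in r[:2]: print(n,t,f,round(q["confidence"],2),np.round(w(p,q["centre"]),4))
            except Exception as e: print(n,t,e)
    if n!="wrist":
        for t in ("jar","nozzle","spool","driver","tray","heatsink","vial"):
            for q in models.pinpoint(p,t)[:1]: print(n,t,round(q["confidence"],2),np.round(w(p,q["centre"]),3))
    cv2.imwrite(f"pics/{n}0.png",p["image"][:,:,::-1])
E
```

```text
{'time': 0.0, 'tool_pos': [0.252, 0.5981, 0.2299], 'tool_rot': [0.1981, 0.9802, -0.0013, -0.0002], 'wrist_force': [-0.0259, -0.234, -0.4412], 'finger_gap': 0.0851, 'grasp_force': 0.0}
top pin pinpoint 0.61 [0.626  0.0069 0.0851]
top jaw_hole pinpoint 0.9 [0.6205 0.0068 0.0804]
top wide_hole pinpoint 0.88 [0.6198 0.0081 0.0528]
top wide_hole pinpoint 0.22 [0.6218 0.0075 0.0846]
top narrow_middle pinpoint 0.92 [ 0.6011 -0.0369  0.0525]
top holder pinpoint 0.84 [ 5.902e-01 -6.300e-02 -1.000e-04]
top jaw it knows: driver, heatsink, holder, jar, jaw_hole, narrow_middle, nozzle, pin, spool, tray, vial, wide_hole
top jar 0.77 [ 0.705 -0.177  0.006]
top nozzle 0.87 [ 0.732 -0.093  0.003]
top spool 0.65 [ 0.412 -0.082 -0.003]
top driver 0.64 [ 0.695  0.097 -0.001]
top tray 0.74 [ 0.457 -0.215 -0.003]
top heatsink 0.83 [ 0.559 -0.265  0.002]
top vial 0.52 [ 0.513  0.097 -0.004]
side pin pinpoint 0.79 [0.6191 0.008  0.0787]
side jaw_hole pinpoint 0.9 [0.6207 0.0067 0.0824]
side wide_hole pinpoint 0.84 [0.6245 0.0097 0.0581]
side wide_hole pinpoint 0.5 [ 0.7016 -0.182   0.0019]
side narrow_middle pinpoint 0.73 [ 0.5976 -0.0393  0.0517]
side jaw it knows: driver, heatsink, holder, jar, jaw_hole, narrow_middle, nozzle, pin, spool, tray, vial, wide_hole
side nozzle 0.4 [ 0.729 -0.086 -0.001]
side spool 0.29 [0.62  0.005 0.078]
side driver 0.59 [ 0.698  0.099 -0.005]
side tray 0.76 [ 0.46  -0.21   0.001]
side vial 0.64 [ 0.511  0.094 -0.003]
wrist jaw it knows: driver, heatsink, holder, jar, jaw_hole, narrow_middle, nozzle, pin, spool, tray, vial, wide_hole
```

View pics/top0.png

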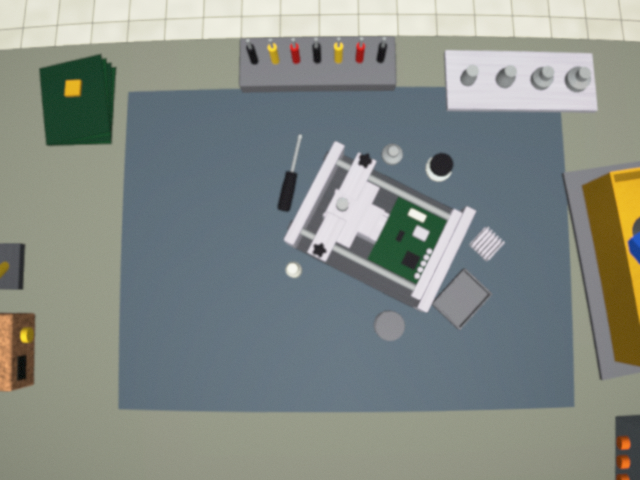

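View pics/side0.png

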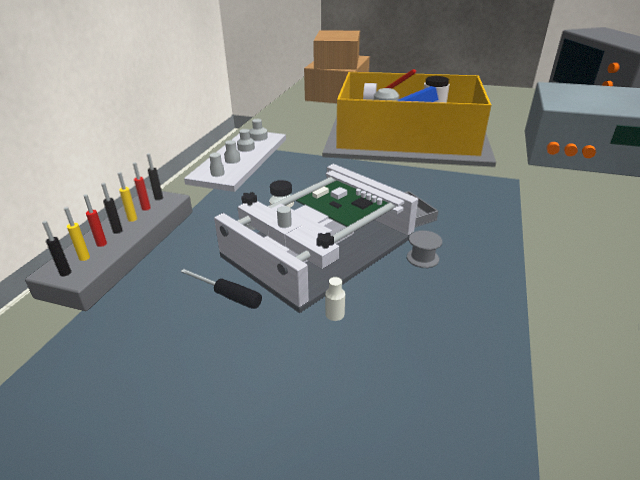

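The top view shows the jaw running from about (365,160) to (320,250), with the knob at about (342,204). The side view shows the knob at (284,215), standing on the jaw. Tool y is already nearly along holder y, so I'm moving above the pin.

Call:
apply_moves --plan "-3.8 -2.68 0 0;-3.8 -2.68 0 0;-3.8 -2.68 0 0;-3.8 -2.68 0 0;-3.8 -2.68 0 0"

```text
time: 2.1
tool_pos: [0.3764, 0.4001, 0.2316]
tool_rot: [0.198, 0.98, 0.0, 0.0]
wrist_force: [0.9, 0.4, 0.1]
finger_gap: 0.0856
grasp_force: 0.0
```

Call:
apply_moves --plan "-3.8 -2.68 0 0;-3.8 -2.68 0 0;-3.8 -2.68 0 0;-3.8 -2.68 0 0;-3.8 -2.68 0 0"

```text
time: 2.6
tool_pos: [0.4994, 0.2029, 0.2317]
tool_rot: [0.198, 0.98, 0.0, 0.0]
wrist_force: [1.3, 0.4, 0.1]
finger_gap: 0.0852
grasp_force: 0.0
```

Call:
apply_moves --plan "-3.8 -2.68 0 0;-3.8 -2.68 0 0;-3.0 -2.2 0 0;0 0 0 0;0 0 0 0"

```text
time: 3.1
tool_pos: [0.5672, 0.0924, 0.2313]
tool_rot: [0.2, 0.98, 0.0, 0.0]
wrist_force: [-0.1, 0.6, 0.2]
finger_gap: 0.0857
grasp_force: 0.0
```

```bash
cat > look.py <<'E'
from h import *
import sys
s=st(); Rm=R.from_quat(s["tool_rot"]).as_matrix(); tp=np.array(s["tool_pos"])
print("ytool yaw",np.degrees(np.arctan2(Rm[1,1],Rm[0,1])),"zaxis",Rm[:,2].round(4))
for n in ("wrist","top","side"):
    p=cams.camera(n)
    if n=="wrist": cv2.imwrite(f"pics/{sys.argv[1]}.png",p["image"][:,:,::-1])
    for t in ("pin","jaw_hole","wide_hole","narrow_middle","holder"):
        for q in models.pinpoint(p,t)[:1]:
            c=w(p,q["centre"]); print(n,t,round(q["confidence"],2),c.round(4),"tool cm",((c-tp)@Rm*100).round(2))
    for q in models.masks_of(p,"pin")[:1]:
        m=q["region"]; v,u=np.nonzero(m&(p["z_map"]>0)); z=p["z_map"][v,u]
        xy=cv2.undistortPoints(np.float64(np.c_[u,v])[:,None],np.array(p["K"]),np.array(p["D"]))[:,0]
        P=np.array([w(p,a) for a in np.c_[xy*z[:,None],z]]); T=P[P[:,2]>np.percentile(P[:,2],95)-.004]
        print(n,"pin mask",len(P),"top z",np.median(T[:,2]).round(4),"ctr",((T.max(0)+T.min(0))/2).round(4),T.mean(0).round(4),"span",np.ptp(T,0).round(4), "uv",u.mean(),v.mean())
E
python3 look.py w1
```

```text
{'time': 3.1, 'tool_pos': [0.5672, 0.0924, 0.2313], 'tool_rot': [0.1997, 0.9799, 0.0001, 0.0], 'wrist_force': [-0.0811, 0.6079, 0.1786], 'finger_gap': 0.0857, 'grasp_force': 0.0}
ytool yaw 66.96428467388954 zaxis [ 1.e-04  1.e-04 -1.e+00]
wrist pin 0.86 [0.6225 0.005  0.0804] tool cm [-8.5  -5.88 15.09]
wrist jaw_hole 0.95 [0.6206 0.0023 0.0821] tool cm [-8.43 -6.2  14.92]
wrist narrow_middle 0.91 [ 0.5975 -0.0371  0.055 ] tool cm [ -7.86 -10.73  17.64]
wrist holder 0.87 [ 0.5862 -0.063  -0.0018] tool cm [ -7.82 -13.56  23.32]
wrist pin mask 2756 top z 0.0217 ctr [ 0.4508 -0.2108  0.0496] [ 0.4423 -0.231   0.022 ] span [0.0968 0.1182 0.062 ] uv 20.7855587808418 213.48947750362845
top pin 0.69 [0.624  0.0062 0.0859] tool cm [-8.6  -5.71 14.54]
top jaw_hole 0.72 [0.6231 0.005  0.0786] tool cm [-8.56 -5.85 15.28]
top wide_hole 0.79 [0.619  0.0032 0.0546] tool cm [-8.25 -6.18 17.67]
top narrow_middle 0.65 [ 0.6033 -0.0358  0.0565] tool cm [ -8.33 -10.39  17.48]
top holder 0.73 [ 0.5931 -0.0649 -0.0013] tool cm [ -8.53 -13.46  23.26]
top pin mask 126 top z 0.1082 ctr [0.6218 0.0043 0.1092] [0.6216 0.0043 0.1084] span [0.0192 0.0188 0.0058] uv 342.35714285714283 203.45238095238096
side pin 0.75 [0.6202 0.0049 0.0763] tool cm [-8.29 -5.98 15.51]
side jaw_hole 0.6 [0.6189 0.006  0.0838] tool cm [-8.13 -5.93 14.76]
side wide_hole 0.68 [0.6215 0.0086 0.0567] tool cm [-8.27 -5.58 17.47]
side narrow_middle 0.91 [ 0.5952 -0.0378  0.0521] tool cm [ -7.67 -10.89  17.92]
side holder 0.86 [ 0.5889 -0.0612  0.001 ] tool cm [ -8.   -13.28  23.03]
side pin mask 317 top z 0.1078 ctr [0.6192 0.0088 0.1069] [0.619  0.0104 0.1075] span [0.0209 0.0226 0.0047] uv 283.8958990536278 216.4794952681388
```

View pics/w1.png

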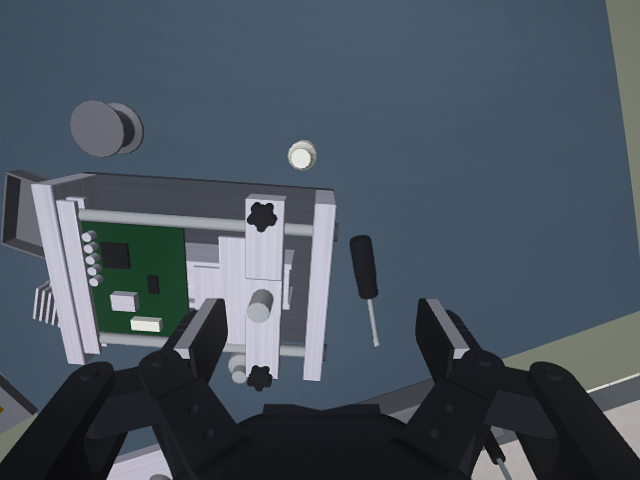

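The wrist view shows the knob at (260,305) and the jaw between the star knobs at (262,215) and (260,377). The vial and driver are well clear. Moving above the knob.

Call:
apply_moves --plan "-2.8 -1.98 1 0;-2.8 -1.98 1 0;-2.8 -1.98 1 0;0 0 2 0;0 0 2 0"

```text
time: 4.65
tool_pos: [0.6222, 0.0039, 0.1611]
tool_rot: [0.2, 0.98, -0.0, 0.001]
wrist_force: [-0.7, 0.9, 0.6]
finger_gap: 0.0857
grasp_force: 0.0
```

```bash
cat >> look.py <<'E'
print("--yaw")
p=cams.camera("wrist")
v,u=np.mgrid[0:480:2,0:640:2]; v=v.ravel();u=u.ravel();z=p["z_map"][v,u];k=z>0;u,v,z=u[k],v[k],z[k]
xy=cv2.undistortPoints(np.float64(np.c_[u,v])[:,None],np.array(p["K"]),np.array(p["D"]))[:,0]
M=cv2.Rodrigues(np.array(p["rvec"],float))[0]; P=(np.c_[xy*z[:,None],z]-np.array(p["tvec"]).ravel())@M
np.save("P.npy",P)
for a in (-24,):
    c,s_=np.cos(np.radians(a)),np.sin(np.radians(a)); ex=np.array([c,s_]);ey=np.array([-s_,c])
    h=(P[:,:2]-np.array([.590,-.063]))@np.c_[ex,ey]
    k=(abs(P[:,2]-.08)<.004)&(abs(h[:,0])<.11)&(abs(h[:,1])<.15)
    for lo,hi in ((.04,.105),(.108,.15),(-.15,-.11)):
        q=h[k&(h[:,1]>lo)&(h[:,1]<hi)]
        if len(q)>30:
            b=cv2.minAreaRect(np.float32(q*1000)); print(lo,len(q),b)
E
python3 look.py w2
```

```text
{'time': 4.65, 'tool_pos': [0.6222, 0.0039, 0.1611], 'tool_rot': [0.1999, 0.9798, -0.0003, 0.0009], 'wrist_force': [-0.7382, 0.9235, 0.5642], 'finger_gap': 0.0857, 'grasp_force': 0.0}
ytool yaw 66.94175964375002 zaxis [ 1.6e-03 -9.0e-04 -1.0e+00]
wrist pin 0.9 [0.6233 0.0062 0.0814] tool cm [0.01 0.25 7.98]
wrist jaw_hole 0.67 [0.6178 0.0041 0.0807] tool cm [ 0.43 -0.16  8.04]
wrist wide_hole 0.59 [0.6246 0.0092 0.0536] tool cm [1.000e-02 5.800e-01 1.075e+01]
wrist narrow_middle 0.76 [ 0.5984 -0.039   0.0548] tool cm [ 0.53 -4.88 10.63]
wrist holder 0.67 [ 0.5873 -0.0605 -0.0025] tool cm [ 0.72 -7.29 16.36]
wrist pin mask 1178 top z 0.0239 ctr [ 0.5536 -0.2455  0.051 ] [ 0.553  -0.2719  0.024 ] span [0.0495 0.0986 0.0596] uv 23.84804753820034 264.2724957555178
top holder 0.95 [ 0.593  -0.0601 -0.0033] tool cm [ 0.21 -7.04 16.44]
side pin 0.58 [0.6204 0.0038 0.0783] tool cm [ 0.18 -0.08  8.28]
side wide_hole 0.74 [0.624  0.0125 0.0571] tool cm [ 0.19  0.86 10.4 ]
side narrow_middle 0.92 [ 0.5973 -0.0386  0.0527] tool cm [ 0.65 -4.89 10.84]
side holder 0.71 [ 0.5896 -0.0644  0.0067] tool cm [ 0.35 -7.56 15.44]
side pin mask 276 top z 0.108 ctr [0.6194 0.0082 0.1071] [0.6188 0.0105 0.1077] span [0.0192 0.0214 0.0045] uv 283.84420289855075 216.68840579710144
--yaw
0.04 3342 ((-0.47115325927734375, 65.98819732666016), (56.69186782836914, 198.9269256591797), 86.8818588256836)
0.108 1875 ((3.1186447143554688, 132.47702026367188), (24.379745483398438, 199.04226684570312), 86.85807800292969)
-0.15 2511 ((-10.662384033203125, -123.08280944824219), (32.635765075683594, 197.45455932617188), 87.67076110839844)
```

View pics/w2.png

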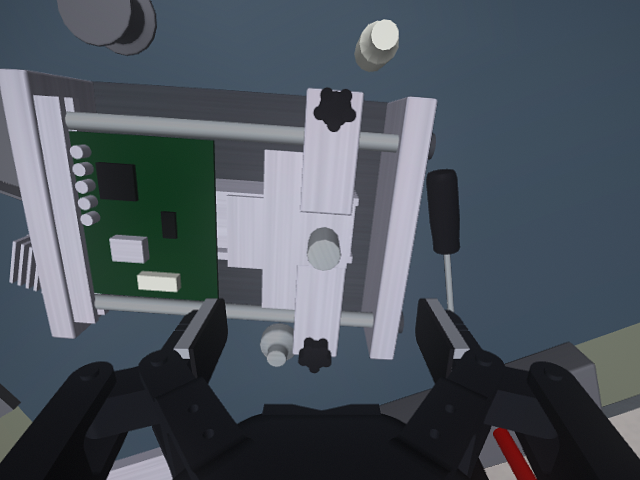

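The knob is at (323,248) and the holder is turned about 4° from the tool. I'll measure the knob directly from the wrist depth.

Run:
```python
from h import *
P=np.load("P.npy"); s=st(); Rm=R.from_quat(s["tool_rot"]).as_matrix()
k=(np.hypot(P[:,0]-.6215,P[:,1]-.0065)<.025)&(P[:,2]>.104)
q=P[k]; print(len(q),q[:,2].mean()); c,r=cv2.minEnclosingCircle(np.float32(q[:,:2]*1000)); print(c,r,cv2.fitEllipse(np.float32(q[:,:2]*1000)) )
print(((np.array([*np.array(c)/1000,.108])-s["tool_pos"])@Rm*100).round(2), q.mean(0))
```

```text
{'time': 5.75, 'tool_pos': [0.6211, 0.0063, 0.1612], 'tool_rot': [0.1981, 0.9802, -0.0, -0.0001], 'wrist_force': [-0.7019, 0.3815, 0.6452], 'finger_gap': 0.0854, 'grasp_force': 0.0}
3132 0.23808535606825132
(612.265869140625, 10.381831169128418) 20.87272071838379 ((603.4515991210938, 14.149139404296875), (30.770313262939453, 34.30314254760742), 65.97140502929688)
[0.98 0.03 5.32] [0.61081466 0.0110212  0.23808536]
```

Run:
```python
from h import *
P=np.load("P.npy")
k=(np.hypot(P[:,0]-.6215,P[:,1]-.0065)<.025)&(P[:,2]>.104)&(P[:,2]<.113)
q=P[k]; print(len(q),np.median(q[:,2])); c,r=cv2.minEnclosingCircle(np.float32(q[:,:2]*1000)); print(c,r,q.mean(0))
```

```text
215 0.10822724370888484
(621.2753295898438, 6.545788764953613) 10.895825386047363 [0.62050101 0.00687755 0.10805576]
```

Call:
apply_moves --plan "0 0 0 2.1;0 0 0 2.1;0 0 1 0;0 0 0 0;0 0 0 0"

```text
time: 6.25
tool_pos: [0.6205, 0.0063, 0.1504]
tool_rot: [0.234, 0.972, -0.0, -0.001]
wrist_force: [0.0, -0.5, 0.5]
finger_gap: 0.0859
grasp_force: 0.0
```

Call:
apply_moves --plan "-0.05 0.05 2 0;0 0 2 0;0 0 1.4 0;0 0 1 0;0 0 0 0"

```text
time: 6.75
tool_pos: [0.6205, 0.0065, 0.0855]
tool_rot: [0.234, 0.972, -0.001, -0.002]
wrist_force: [-0.5, -0.3, 0.6]
finger_gap: 0.0855
grasp_force: 0.0
```

Call:
apply_moves --plan "0 0 0 0;0 0 0 0;0 0 0 0;0 0 0 0;0 0 0 0" --gripper -0.3 --force 30

```text
time: 7.25
tool_pos: [0.6221, 0.0065, 0.0877]
tool_rot: [0.234, 0.972, 0.0, 0.0]
wrist_force: [-0.0, 0.2, -0.6]
finger_gap: 0.0297
grasp_force: 0.0
```

Call:
apply_moves --plan "0 0 0 0;0 0 0 0;0 0 0 0;0 0 0 0;0 0 0 0" --gripper -1 --force 45

```text
time: 7.75
tool_pos: [0.622, 0.0064, 0.0877]
tool_rot: [0.234, 0.972, 0.0, 0.0]
wrist_force: [-1.6, -0.6, 4.2]
finger_gap: 0.0202
grasp_force: 44.2
```

Run:
```python
from h import *
st()
p=cams.camera("wrist"); print([np.round(w(p,q["centre"]),4) for q in models.pinpoint(p,"pin")[:1]]); cv2.imwrite("pics/w3.png",p["image"][:,:,::-1])
```

```text
{'time': 7.75, 'tool_pos': [0.622, 0.0064, 0.0877], 'tool_rot': [0.2339, 0.9723, 0.0, 0.0001], 'wrist_force': [-1.616, -0.5826, 4.2478], 'finger_gap': 0.0202, 'grasp_force': 44.1546}
[array([0.6216, 0.0052, 0.0827])]
```

View pics/w3.png

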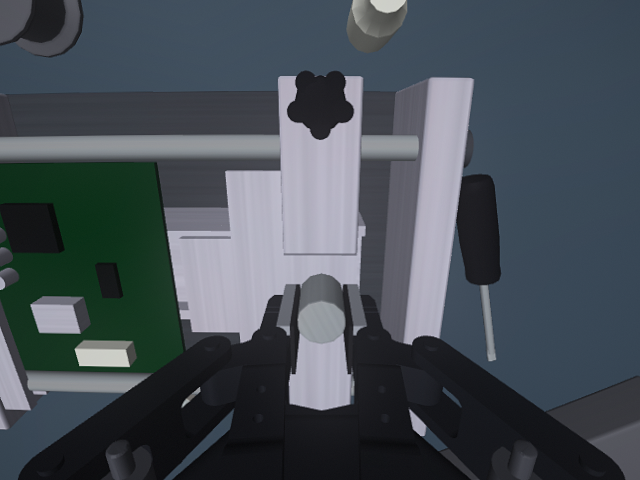

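The knob is gripped cleanly between the pads at (321,308). Pulling up in small steps.

Call:
apply_moves --plan "0 0 -0.2 0;0 0 -0.2 0;0 0 -0.2 0;0 0 -0.2 0;0 0 0 0"

```text
time: 8.35
tool_pos: [0.6214, 0.0059, 0.0956]
tool_rot: [0.234, 0.972, -0.001, -0.001]
wrist_force: [-0.5, -1.4, -0.8]
finger_gap: 0.0204
grasp_force: 46.1
```

Call:
apply_moves --plan "0 0 -0.5 0;0 0 -0.5 0;0 0 -0.5 0;0 0 -0.6 0;0 0 0 0"

```text
time: 8.85
tool_pos: [0.6224, 0.0063, 0.1181]
tool_rot: [0.234, 0.972, 0.0, 0.001]
wrist_force: [-0.4, -1.7, 0.4]
finger_gap: 0.0202
grasp_force: 46.0
```

Run:
```python
from h import *
st()
p=cams.camera("wrist"); print([np.round(w(p,q["centre"]),4) for q in models.pinpoint(p,"pin")[:1]]); cv2.imwrite("pics/w4.png",p["image"][:,:,::-1])
p=cams.camera("side"); print([np.round(w(p,q["centre"]),4) for q in models.pinpoint(p,"pin")[:1]]); cv2.imwrite("pics/s4.png",cv2.resize(p["image"][120:320,180:460,::-1],None,fx=2.5,fy=2.5))
```

```text
{'time': 8.85, 'tool_pos': [0.6224, 0.0063, 0.1181], 'tool_rot': [0.2339, 0.9723, 0.0003, 0.0006], 'wrist_force': [-0.3732, -1.6612, 0.3553], 'finger_gap': 0.0202, 'grasp_force': 46.0017}
[array([0.6234, 0.0064, 0.1143])]
[array([0.6223, 0.0071, 0.1059])]
```

View pics/s4.png

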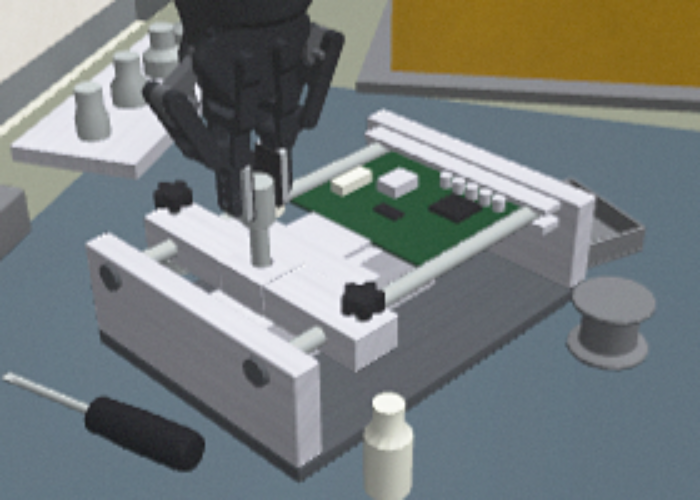

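Lift is about 30 mm: in the crop the shaft shows below the knob at (262,240), still in the jaw. Sliding the jaw in to just short of the search range.

Call:
apply_moves --plan "0 -0.8 0 0;0 -1 0 0;0 -1 0 0;0 -0.8 0 0;0 0 0 0"

```text
time: 9.55
tool_pos: [0.6043, -0.0282, 0.1163]
tool_rot: [0.235, 0.972, -0.001, -0.0]
wrist_force: [0.1, 0.4, -0.6]
finger_gap: 0.0202
grasp_force: 46.1
```

Call:
apply_moves --plan "0 -0.2 0 0;0 0 0.1 0;0 0 0.1 0;0 0 0.1 0;0 0 0 0"

```text
time: 10.05
tool_pos: [0.605, -0.0283, 0.1145]
tool_rot: [0.234, 0.972, -0.0, 0.0]
wrist_force: [-1.6, -0.3, 5.1]
finger_gap: 0.0199
grasp_force: 46.9
```

Contact is felt at about 27 mm above home, with 5 N. Probing in 1.5 mm steps: lift, shift, lower to the same commanded height.

Call:
apply_moves --plan "0 0 -0.15 0;0 -0.15 0 0;0 0 0.1 0;0 0 0.05 0;0 0 0 0"

```text
time: 10.55
tool_pos: [0.6046, -0.0285, 0.1145]
tool_rot: [0.234, 0.972, 0.0, 0.0]
wrist_force: [-1.4, 0.9, 6.3]
finger_gap: 0.0201
grasp_force: 46.8
```

Call:
apply_moves --plan "0 0 -0.15 0;0 -0.15 0 0;0 0 0.1 0;0 0 0.05 0;0 0 0 0"

```text
time: 11.05
tool_pos: [0.6042, -0.0292, 0.1144]
tool_rot: [0.234, 0.972, 0.001, 0.001]
wrist_force: [-0.3, 2.4, 5.5]
finger_gap: 0.0201
grasp_force: 46.8
```

Call:
apply_moves --plan "0 0 -0.15 0;0 -0.15 0 0;0 0 0.1 0;0 0 0.05 0;0 0 0 0"

```text
time: 11.55
tool_pos: [0.6032, -0.0311, 0.1145]
tool_rot: [0.234, 0.972, 0.001, 0.0]
wrist_force: [0.0, 2.2, 6.7]
finger_gap: 0.0202
grasp_force: 46.9
```

Call:
apply_moves --plan "0 0 -0.15 0;0 -0.15 0 0;0 0 0.1 0;0 0 0.05 0;0 0 0 0"

```text
time: 12.05
tool_pos: [0.6023, -0.033, 0.1144]
tool_rot: [0.234, 0.972, 0.0, 0.0]
wrist_force: [-0.7, 3.6, 6.2]
finger_gap: 0.0202
grasp_force: 46.9
```

Call:
apply_moves --plan "0 0 -0.15 0;0 -0.15 0 0;0 0 0.1 0;0 0 0.05 0;0 0 0 0"

```text
time: 12.55
tool_pos: [0.6016, -0.0343, 0.1144]
tool_rot: [0.234, 0.972, 0.0, 0.0]
wrist_force: [-0.1, 2.0, 6.3]
finger_gap: 0.0201
grasp_force: 46.9
```

Call:
apply_moves --plan "0 0 -0.15 0;0 -0.15 0 0;0 0 0.1 0;0 0 0.05 0;0 0 0 0"

```text
time: 13.05
tool_pos: [0.6009, -0.0356, 0.1143]
tool_rot: [0.234, 0.972, 0.0, 0.0]
wrist_force: [0.2, 2.3, 6.5]
finger_gap: 0.0203
grasp_force: 46.9
```

Call:
apply_moves --plan "0 0 -0.17 0;0 -0.15 0 0;0 0 0.1 0;0 0 0.05 0;0 0 0 0"

```text
time: 13.55
tool_pos: [0.5999, -0.0372, 0.1138]
tool_rot: [0.234, 0.972, -0.0, 0.0]
wrist_force: [0.4, 2.4, 4.7]
finger_gap: 0.0201
grasp_force: 46.7
```

Call:
apply_moves --plan "0 0 -0.15 0;0 -0.15 0 0;0 0 0.1 0;0 0 0.05 0;0 0 0 0"

```text
time: 14.05
tool_pos: [0.5989, -0.038, 0.1131]
tool_rot: [0.234, 0.972, -0.0, -0.0]
wrist_force: [1.1, 2.4, 0.1]
finger_gap: 0.0204
grasp_force: 46.2
```

Call:
apply_moves --plan "0 0 -0.15 0;0 -0.15 0 0;0 0 0.1 0;0 0 0.05 0;0 0 0 0"

```text
time: 14.55
tool_pos: [0.5983, -0.0396, 0.1135]
tool_rot: [0.234, 0.972, -0.0, -0.0]
wrist_force: [0.8, 2.8, 0.1]
finger_gap: 0.0203
grasp_force: 46.1
```

The nose drops at about 50–51 mm of travel. Stepping back slightly and lowering gently while watching the side force.

Call:
apply_moves --plan "0 0.07 0 0;0 0 0.1 0;0 0 0.1 0;0 0 0 0;0 0 0 0"

```text
time: 15.05
tool_pos: [0.5982, -0.0393, 0.1111]
tool_rot: [0.234, 0.972, -0.0, -0.0]
wrist_force: [-0.3, 0.0, -1.4]
finger_gap: 0.0201
grasp_force: 46.1
```

Call:
apply_moves --plan "0 0 0.15 0;0 0 0.2 0;0 0 0.2 0;0 0 0.1 0;0 0 0 0"

```text
time: 15.55
tool_pos: [0.5986, -0.0387, 0.1047]
tool_rot: [0.234, 0.972, -0.0, -0.0]
wrist_force: [-0.4, 0.2, -0.8]
finger_gap: 0.0202
grasp_force: 46.1
```

Call:
apply_moves --plan "0 0 0.15 0;0 0 0.15 0;0 0 0.15 0;0 0 0.15 0;0 0 0 0"

```text
time: 16.05
tool_pos: [0.5997, -0.0391, 0.1012]
tool_rot: [0.234, 0.972, 0.0, 0.001]
wrist_force: [-2.6, 0.1, 8.8]
finger_gap: 0.0203
grasp_force: 47.3
```

Call:
apply_moves --plan "0 0 0.15 0;0 0 0.15 0;0 0 0.15 0;0 0 0.15 0;0 0 0 0"

```text
time: 16.55
tool_pos: [0.599, -0.0388, 0.0933]
tool_rot: [0.234, 0.972, 0.0, 0.0]
wrist_force: [-0.2, -0.1, 1.5]
finger_gap: 0.0201
grasp_force: 46.5
```

Past the balls. 5.6 mm left.

Call:
apply_moves --plan "0 0 0.15 0;0 0 0.15 0;0 0 0.1 0;0 0 0 0;0 0 0 0"

```text
time: 17.05
tool_pos: [0.5984, -0.0387, 0.0882]
tool_rot: [0.234, 0.972, -0.0, -0.0]
wrist_force: [-0.1, -0.2, -1.0]
finger_gap: 0.0207
grasp_force: 46.0
```

Call:
apply_moves --plan "0 0 0.06 0;0 0 0.04 0;0 0 0 0;0 0 0 0;0 0 0 0"

```text
time: 17.55
tool_pos: [0.5987, -0.0386, 0.0879]
tool_rot: [0.234, 0.972, 0.0, -0.0]
wrist_force: [-0.0, 0.9, -1.1]
finger_gap: 0.0203
grasp_force: 46.0
```

Call:
apply_moves --plan "0 0 0.04 0;0 0 0.03 0;0 0 0 0;0 0 0 0;0 0 0 0"

```text
time: 18.05
tool_pos: [0.5989, -0.0387, 0.0877]
tool_rot: [0.234, 0.972, 0.0, 0.0]
wrist_force: [-2.2, 0.0, 4.2]
finger_gap: 0.02
grasp_force: 46.4
```

Run:
```python
from h import *
st()
for n in ("wrist","side"):
    p=cams.camera(n)
    for t in ("pin","jaw_hole"): print(n,t,[np.round(w(p,q["centre"]),4) for q in models.pinpoint(p,t)[:1]])
    if n=="side": cv2.imwrite("pics/s5.png",cv2.resize(p["image"][150:290,200:400,::-1],None,fx=4,fy=4,interpolation=cv2.INTER_CUBIC))
```

```text
{'time': 18.05, 'tool_pos': [0.5989, -0.0387, 0.0877], 'tool_rot': [0.2339, 0.9723, 0.0001, 0.0001], 'wrist_force': [-2.1549, 0.0167, 4.2232], 'finger_gap': 0.02, 'grasp_force': 46.3908}
wrist pin [array([ 0.5984, -0.0411,  0.0799])]
wrist jaw_hole []
side pin [array([ 0.5938, -0.0372,  0.0771])]
side jaw_hole [array([ 0.5972, -0.0391,  0.0814])]
```

View pics/s5.png

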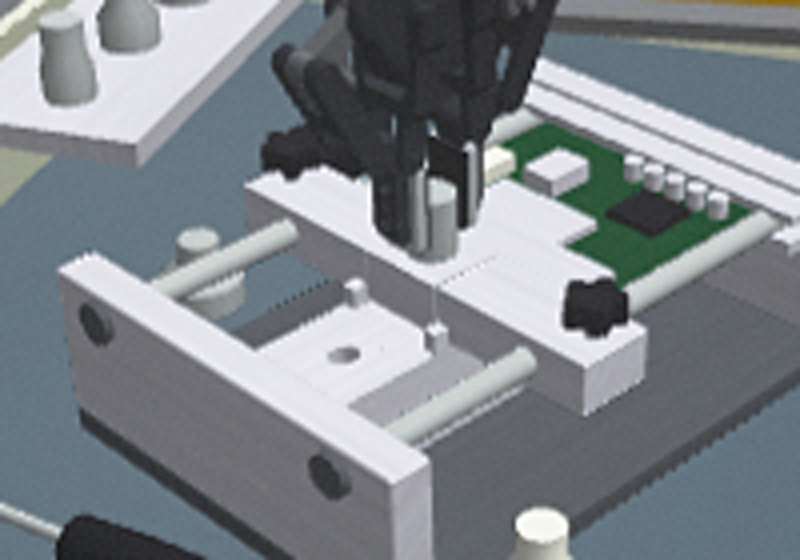

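The jaw is in over the board edge, with the knob seated on it at (437,235) and the old hole exposed at (344,355). TCP height and force match the original home position, so I'm relaxing, releasing and rising.

Call:
apply_moves --plan "0 0 -0.05 0;0 0 0 0;0 0 0 0;0 0 0 0;0 0 0 0"

```text
time: 18.85
tool_pos: [0.5988, -0.0387, 0.0878]
tool_rot: [0.234, 0.972, -0.0, 0.0]
wrist_force: [-0.9, 0.4, 3.5]
finger_gap: 0.0203
grasp_force: 46.4
```

Call:
apply_moves --plan "0 0 0 0;0 0 0 0;0 0 0 0;0 0 0 0;0 0 0 0" --gripper 0.2

```text
time: 19.35
tool_pos: [0.5987, -0.0387, 0.0876]
tool_rot: [0.234, 0.972, -0.0, -0.0]
wrist_force: [-1.0, -0.2, 0.1]
finger_gap: 0.0513
grasp_force: 0.0
```

Call:
apply_moves --plan "0 0 -0.5 0;0 0 -1.5 0;0 0 -3 0;0 0 -4 0;0 0 -3 0"

```text
time: 19.85
tool_pos: [0.5998, -0.0392, 0.2115]
tool_rot: [0.234, 0.972, 0.0, 0.002]
wrist_force: [0.0, 0.0, 0.1]
finger_gap: 0.0513
grasp_force: 0.0
```

```bash
python3 look.py w6
python3 - <<'E'
from h import *
P=np.load("P.npy")
k=(np.hypot(P[:,0]-.5985,P[:,1]+.039)<.025)&(P[:,2]>.1)&(P[:,2]<.14)
q=P[k]; print(len(q),np.percentile(q[:,2],[10,50,90]),cv2.minEnclosingCircle(np.float32(q[:,:2]*1000)))
E
```

```text
{'time': 19.85, 'tool_pos': [0.5998, -0.0392, 0.2115], 'tool_rot': [0.2341, 0.9722, 0.0004, 0.0018], 'wrist_force': [0.0144, 0.0483, 0.1492], 'finger_gap': 0.0513, 'grasp_force': 0.0}
ytool yaw 62.921604313960756 zaxis [ 0.0036  0.     -1.    ]
wrist pin 0.87 [ 0.5976 -0.0429  0.0795] tool cm [ 0.07 -0.46 13.21]
wrist jaw_hole 0.9 [ 0.597  -0.0413  0.0811] tool cm [ 0.2  -0.34 13.04]
wrist wide_hole 0.86 [0.6242 0.0082 0.0521] tool cm [ 0.03  5.3  15.95]
wrist narrow_middle 0.78 [ 0.5973 -0.0385  0.0552] tool cm [ 0.3  -0.08 15.63]
wrist holder 0.85 [ 0.5861 -0.0638 -0.0041] tool cm [ 0.17 -2.85 21.56]
wrist pin mask 720 top z 0.1082 ctr [ 0.5978 -0.0377  0.1077] [ 0.5977 -0.0376  0.1082] span [0.0205 0.021  0.0045] uv 321.1041666666667 226.29166666666666
top wide_hole 0.88 [0.624  0.0067 0.0546] tool cm [-0.02  5.16 15.7 ]
side pin 0.47 [ 0.5989 -0.0375  0.0768] tool cm [ 0.2   0.08 13.47]
side jaw_hole 0.8 [ 0.5975 -0.0399  0.0838] tool cm [ 0.21 -0.2  12.77]
side wide_hole 0.89 [0.6245 0.009  0.0572] tool cm [ 0.04  5.39 15.44]
side narrow_middle 0.84 [ 0.5994 -0.0389  0.0552] tool cm [ 0.1  -0.02 15.63]
side holder 0.91 [ 0.5889 -0.0635  0.0018] tool cm [-0.07 -2.7  20.97]
side pin mask 248 top z 0.1079 ctr [ 0.5967 -0.0347  0.1074] [ 0.5962 -0.0341  0.1077] span [0.0211 0.02   0.0051] uv 306.7459677419355 204.81048387096774
--yaw
0.04 293 ((-8.655487060546875, 48.19389343261719), (181.26084899902344, 52.276119232177734), 16.593095779418945)
0.108 1395 ((1.9259262084960938, 132.291748046875), (24.531158447265625, 197.6362762451172), 86.87210083007812)
-0.15 1787 ((-10.997039794921875, -123.26271057128906), (32.321659088134766, 197.0600128173828), 87.517578125)
158 [0.10593939 0.10812393 0.10900757] ((597.9529418945312, -37.92791748046875), 10.631365776062012)
```

View pics/w6.png

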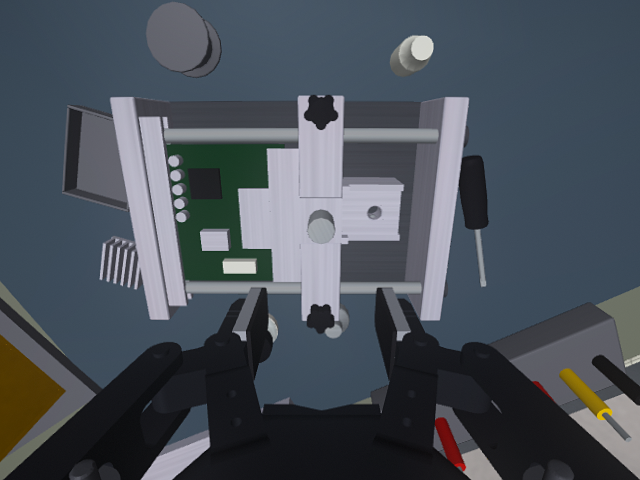

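The knob top is at 108.1 mm, the same as at the start, and seated at (320,227). The jaw laps the board edge, the gripper is clear and the bystanders haven't moved. Handing in.

```bash
python3 -c "
from rig import arm; print(arm.close_job())"
```

```text
the job is handed in; nothing more can be done
None
```

The pin is snapped home in the narrow hole at about 50 mm of jaw travel, the jaw is over the board edge, the gripper is clear, and the job is handed in (about 20 s; highest force read about 9 N, at the balls).

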